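# Rail the impact sockets by size

## Robot

A 6-joint arm with a two-finger parallel gripper is mounted at the origin on a cart in front of the work surface, level with it; the furniture and walls round the work are solid. World frame = base frame: x ahead of the robot, y to its left, z up, the work surface at z = 0. Lengths are in m, angles in rad, forces in N, time in s.
With the tool pointing down it reaches from about 0.35 to 0.975 m from the base axis. Payload 4.9 kg.
Tool frame: the origin (TCP) lies at the very end of the fingers, on their centre line; the grasp point (between the pads) lies 19 mm behind it; z points along the fingers, y is the line along which they close (so a half turn about z gives the same grasp; the last joint's range is limited). The gripper opens to 85 mm and grips with 20 to 120 N. Pads are 22 mm wide; open, the fingers measure 114 mm over their backs; the gripper's body (76 mm by 85 mm) begins 54 mm behind the grasp point. The pads swing forward as they close: fully open they stand 13 mm farther back than shut.
Start: joints at [-1.292, 0.053, 1.613, -0, 1.476, -0.119], TCP at [0.242, -0.576, 0.231] pointing down, gripper open.
Joint ranges: [-3.01, 3.01], [-1.01, 2.22], [0.06, 2.58], [-1.02, 4.17], [0.09, 2.62], [-3.14, 3.14]. Speed limits (rad/s): [2.57, 2.57, 3.14, 3.14, 3.14, 3.14].

## Interface

Orientations are given as a unit quaternion [x, y, z, w].
In Python, from workcell import bot gives the robot as it stands. Calls block until the motion is done:
- bot.move_pose(position, orientation): joint-space move of the TCP to a pose.
- bot.move_l(position, max_speed=0.15, rot=None, max_force=None): straight line of the TCP; rot=None keeps the orientation; max_speed is the mean speed in m/s. With max_force (N) it stops when the force on the tool has changed by that much, and returns True; else False.
- bot.movej(angles): joint-space move.
- bot.gripper_to(opening, strength=None): finger opening in m; strength is the grip in N (None keeps the last); returns when the fingers have stopped.
- bot.hold(seconds).
- bot.inverse_kinematics(position, orientation): joint angles nearest the present ones, or None.
- bot.observe(): the state.
- bot.grab_frame(name): name is "scene" or "top" or "wrist"; returns a dict with "color" (400x640x3 uint8, blue, green, red), "fx", "fy", "cx", "cy" (pixels), "rvec" (rotation vector, rad) and "tvec" (3), from world to camera coordinates, as OpenCV has them. Camera axes: x right, y down, z forward; pixel columns grow to the right and rows downward; lengths in m; the calibration is good to about 2 mm. A picture is of the moment at which its call begins. There is no depth.
A pose or a line that the arm cannot do raises bot.IKError and nothing moves.
- bot.sign_off(): hands the job in; it is judged then, once.
Trained networks look in the newest picture that a camera, given by its name, has taken for a name from the list of things; names that differ only in an ending like _2 or _b are one class to them, and where a whole thing is asked for, a point or a joint stands for the part that bears it (a point fixed in the world has none). Each returns a list of dicts, best first, with "p" (0 to 1); they miss things now and then, are a little off and sometimes report something else, mostly with a low value. They report only what shows in the picture. A call takes as long as a camera call. They do not tell look-alikes from the thing itself.
- bot.recognise(name, camera): "centre" ([x, y, z] in m, in the coordinates of the camera as it stood for that picture, good to about 4 mm: the middle of the surface that is visible of it).
- bot.trace(name, camera): "pixels" (400x640 bool, what is visible of it).
- bot.landmark_of(name, camera): "centre" ([x, y, z] in m, in the coordinates of the camera as it stood for that picture, good to about 4 mm: a listed point, or the origin of a listed thing).
The state is a dict: "t": time; "q": joint angles; "qvel": joint speeds; "effort": joint torques, N m; "ee_pos": TCP position; "orientation": TCP orientation; "force": force on the tool from outside, world axes, zero at the start; "wrist_torque": the same for the moment, N m; "gripper_width": finger opening in m; "grip_force": force on a finger pad.
Only numpy, scipy, OpenCV 4.12 (cv2) and the standard library are available. Lean on these libraries where they do the work, as an engineer would, in place of code of your own. Each camera call takes 0.05 s, during which the arm holds its last target. There are 200 camera calls.

## Task

Put the four loose impact sockets back on the socket rail in order of size: the smallest on the clip next to the hanging eye, then each larger one in turn, so that the largest ends up farthest from the eye. Each stands mouth up, slipped over its stud and fully down on its clip. Leave the tape measure and the extension bar where they lie.

Things in the scene. Friction and masses are not known exactly. Their poses are not given: they have to be found in the camera images.
- socket_22_mid (a point): centre (half-way up, on the axis) of the smallest of four dark steel impact sockets: an upright round sleeve 36 mm across and 50 mm high, standing on the surface at the start, six-sided mouth of 22 mm upward, and a 19.5 mm square drive hole from below up into the mouth, so it is open right through. Its z axis points up along the bore; yaw has no meaning. 0.2 to 0.75 kg.
- socket_27_mid (a point): centre (half-way up, on the axis) of the second smallest of four dark steel impact sockets: an upright round sleeve 42 mm across (its lowest 11 mm narrower, 40 mm) and 53 mm high, standing on the surface at the start, six-sided mouth of 27 mm upward, and a 19.5 mm square drive hole from below up into the mouth, so it is open right through. Its z axis points up along the bore; yaw has no meaning. 0.2 to 0.75 kg.
- socket_32_mid (a point): centre (half-way up, on the axis) of the second largest of four dark steel impact sockets: an upright round sleeve 48 mm across (its lowest 11 mm narrower, 43 mm) and 56 mm high, standing on the surface at the start, six-sided mouth of 32 mm upward, and a 19.5 mm square drive hole from below up into the mouth, so it is open right through. Its z axis points up along the bore; yaw has no meaning. 0.2 to 0.75 kg.
- socket_38_mid (a point): centre (half-way up, on the axis) of the largest of four dark steel impact sockets: an upright round sleeve 56 mm across (its lowest 11 mm narrower, 46 mm) and 60 mm high, standing on the surface at the start, six-sided mouth of 38 mm upward, and a 19.5 mm square drive hole from below up into the mouth, so it is open right through. Its z axis points up along the bore; yaw has no meaning. 0.2 to 0.75 kg.
- clip1_seat (a point): seat of the clip nearest the hanging eye on the socket rail, on the stud's axis, 16 mm above the work surface: the level a socket's underside rests on when home. Black plate 28 x 32 mm; the steel stud rises 20 mm above the seat, 15 mm thick for the lower 10 mm, then tapering to 5 mm at its tip, and goes loosely into a drive hole. x runs along the rail away from the eye, z up.
- clip2_seat (a point): seat of the clip second from the eye on the socket rail, on the stud's axis, 16 mm above the work surface: the level a socket's underside rests on when home. About 54 mm from clip1. The rail is an aluminium channel 34 mm wide, 12 mm high, 234 mm long, fixed where it lies; beyond clip1 it ends in the hanging eye, a flat 32 mm tab 4 mm thick with a round hole.
- clip3_seat (a point): seat of the clip third from the eye on the socket rail, on the stud's axis, 16 mm above the work surface: the level a socket's underside rests on when home. About 58 mm from the second clip. Stud and axes as at clip1.
- clip4_seat (a point): seat of the clip farthest from the eye on the socket rail, on the stud's axis, 16 mm above the work surface: the level a socket's underside rests on when home. About 66 mm from the third clip; this end of the rail has only a black cap. Stud and axes as at clip1.
- tape_measure_mid (a point): centre of a black and yellow pocket tape measure, 65 x 80 mm, 32 mm high, lying near the work; to be left alone.
- extension_bar_mid (a point): centre of a dark steel socket extension bar, 210 mm long, 32 mm thick, lying along its x axis near the work; to be left alone.
Mind the look-alikes: they are no part of the job. Leave any purple look-alike of the part that bears socket_38_mid alone. What is shaped like the part that bears socket_32_mid but green is not meant.

How it is judged:
By the outcome, as a careful person would: the job done as asked, in the order asked, and still so for the second after the job is handed in, with the robot touching nothing.
It also fails if it takes over 88 s, if anything falls off the work surface, if the arm or the gripper's body presses on something with over 40 N, if the wrist force passes 120 N, or if a joint passes its speed limit or range.

## Working session

There is one attempt and no reset: what is moved stays moved. The work goes in short steps, each a Python script; the robot and the scene stay as the last script left them, time stands still between calls to the robot, and variables do not carry over. Pictures are saved under pics/ and viewed, at most 14 in all, crops included, and the job is handed in when it is done.

```bash
mkdir -p pics; ls; cat > h.py <<'E'
import numpy as np, cv2
from workcell import bot
def cam(f):
    R,_=cv2.Rodrigues(np.array(f["rvec"],float)); return R,np.array(f["tvec"],float).ravel()
def w(c,f):
    R,t=cam(f); return R.T@(np.array(c)-t)
def px(P,f):
    R,t=cam(f); c=R@np.array(P)+t; return f["fx"]*c[0]/c[2]+f["cx"],f["fy"]*c[1]/c[2]+f["cy"]
def ray(u,v,f,z):
    R,t=cam(f); d=R.T@np.array([(u-f["cx"])/f["fx"],(v-f["cy"])/f["fy"],1]); o=-R.T@t
    return o+d*(z-o[2])/d[2]
E
python3 - <<'E'
from h import *
names=["socket_22_mid","socket_27_mid","socket_32_mid","socket_38_mid","clip1_seat","clip2_seat","clip3_seat","clip4_seat","tape_measure_mid","extension_bar_mid"]
for c in ["top","scene"]:
    f=bot.grab_frame(c); cv2.imwrite(f"pics/{c}0.png",f["color"])
    for n in names:
        for d in bot.landmark_of(n,c):
            if d["p"]>.2:
                P=w(d["centre"],f); print(c,n,round(d["p"],2),P.round(3),np.round(px(P,f)))
print(bot.observe()["t"],bot.observe()["orientation"])
E
```

```text
pics
top socket_22_mid 0.67 [ 0.529 -0.058  0.023] [241. 194.]
top socket_27_mid 0.57 [ 0.649 -0.066  0.024] [247. 146.]
top socket_32_mid 0.57 [0.589 0.02  0.028] [211. 169.]
top socket_32_mid 0.55 [ 0.499 -0.153  0.028] [279. 206.]
top socket_38_mid 0.88 [0.71  0.021 0.03 ] [213. 122.]
top socket_38_mid 0.8 [0.453 0.024 0.027] [206. 224.]
top socket_38_mid 0.69 [ 0.648 -0.061  0.026] [245. 146.]
top clip1_seat 0.62 [ 0.593 -0.246  0.012] [318. 170.]
top clip1_seat 0.21 [ 0.438 -0.337  0.014] [354. 232.]
top clip2_seat 0.49 [ 0.552 -0.267  0.016] [326. 186.]
top clip3_seat 0.6 [ 0.499 -0.305  0.014] [341. 207.]
top clip4_seat 0.47 [ 0.44  -0.339  0.012] [355. 232.]
top tape_measure_mid 0.63 [ 0.386 -0.1    0.016] [257. 252.]
top extension_bar_mid 0.84 [ 0.413 -0.557  0.011] [445. 244.]
scene socket_22_mid 0.58 [ 0.527 -0.066  0.029] [280. 232.]
scene socket_27_mid 0.71 [ 0.652 -0.069  0.026] [245. 218.]
scene socket_32_mid 0.65 [ 0.501 -0.15   0.027] [309. 222.]
scene socket_32_mid 0.59 [0.59  0.023 0.03 ] [236. 239.]
scene socket_38_mid 0.98 [0.709 0.02  0.027] [205. 225.]
scene socket_38_mid 0.95 [0.451 0.028 0.031] [276. 258.]
scene socket_38_mid 0.66 [ 0.389 -0.102  0.012] [333. 250.]
scene clip1_seat 0.43 [ 0.592 -0.245  0.017] [306. 202.]
scene clip2_seat 0.51 [ 0.545 -0.273  0.016] [326. 203.]
scene tape_measure_mid 0.6 [ 0.386 -0.102  0.014] [333. 249.]
scene extension_bar_mid 0.6 [ 0.417 -0.556  0.014] [416. 180.]
1.1 [ 9.80283050e-01  1.97598436e-01 -7.41299693e-07  4.76008209e-06]
```

```bash
python3 - <<'E'
import cv2
a=cv2.imread("pics/top0.png")[90:290,180:480]
cv2.imwrite("pics/top0c.png",cv2.resize(a,None,fx=2.66,fy=2.66,interpolation=cv2.INTER_CUBIC))
E
```

```text
(no output)
```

View pics/top0c.png

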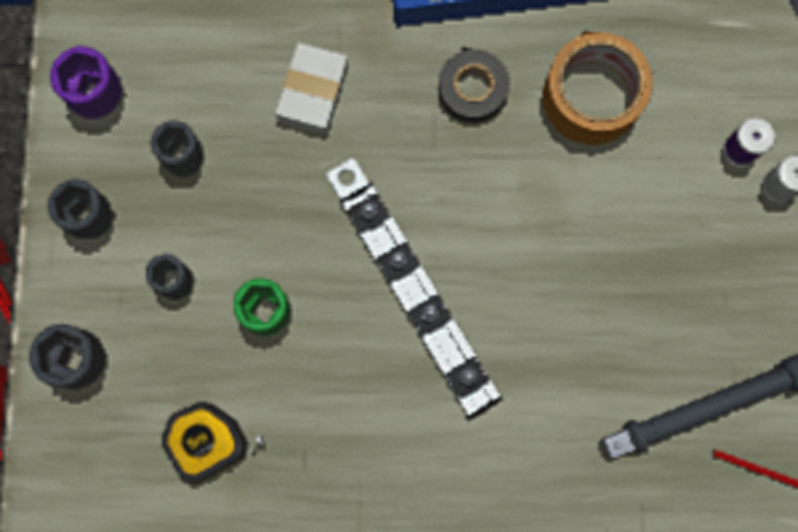

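View pics/scene0.png

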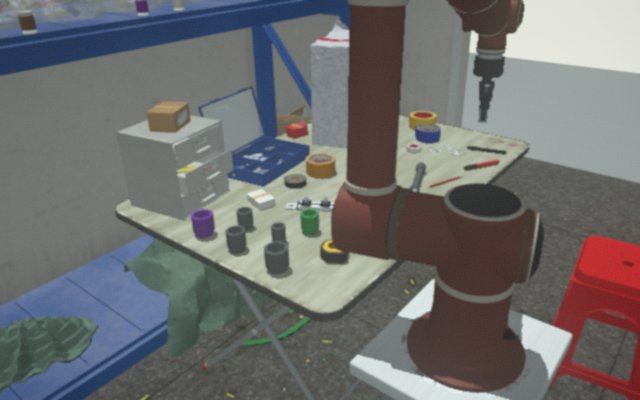

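The crop shows the dark sockets at top-view pixels 22 (241,194), 27 (247,146), 32 (211,169) and 38 (206,224). The purple look-alike is at (213,122) and the green one at (279,206). The sockets meant are the four dark ones. The eye is at the rail's far end, near (310,157), so clip1 is at (318,170). Next I'll look from close by with the wrist camera.

```bash
cat >> h.py <<'E'
def quat(a): return [np.cos(a/2),np.sin(a/2),0,0]
YAW=0.54
DIA={22:(36,50),27:(42,53),32:(48,56),38:(56,60)}
E
python3 - <<'E'
from h import *
names=["clip%d_seat"%i for i in (1,2,3,4)]
soc=["socket_%d_mid"%i for i in DIA]
def look(tag,ns):
    f=bot.grab_frame("wrist"); cv2.imwrite(f"pics/{tag}.png",f["color"])
    for n in ns:
        for d in bot.landmark_of(n,"wrist"):
            if d["p"]>.25:
                P=w(d["centre"],f); print(tag,n,round(d["p"],2),P.round(4),np.round(px(P,f)))
    return f
bot.move_pose([0.50,-0.28,0.30],quat(YAW)); f=look("wr",names); print(bot.observe()["t"],bot.observe()["q"])
bot.move_pose([0.52,-0.04,0.30],quat(YAW)); f=look("ws",soc); print(bot.observe()["t"],(-cam(f)[0].T@cam(f)[1]).round(3))
a=np.hstack([cv2.imread(f"pics/{t}.png") for t in("wr","ws")]); cv2.imwrite("pics/w2.png",cv2.resize(a,(800,250),interpolation=cv2.INTER_AREA))
E
```

```text
wr clip1_seat 0.89 [ 0.5914 -0.2467  0.0168] [336.  85.]
wr clip2_seat 0.87 [ 0.5464 -0.2727  0.0192] [335. 126.]
wr clip3_seat 0.91 [ 0.4947 -0.3016  0.0179] [333. 168.]
wr clip4_seat 0.77 [ 0.4409 -0.335   0.0141] [333. 209.]
2.825 [-6.41706330e-01 -1.01886936e-01  1.65186878e+00 -5.19964779e-05
  1.59209687e+00  3.90416549e-01]
ws socket_22_mid 0.81 [ 0.5311 -0.0609  0.0282] [339. 160.]
ws socket_27_mid 0.7 [ 0.648  -0.0679  0.0272] [392.  85.]
ws socket_32_mid 0.72 [ 0.5035 -0.1489  0.0283] [380. 207.]
ws socket_32_mid 0.66 [0.5902 0.0246 0.0289] [306.  87.]
ws socket_38_mid 0.76 [0.4549 0.0249 0.0297] [258. 175.]
4.025 [0.589 0.001 0.443]
```

View pics/w2.png

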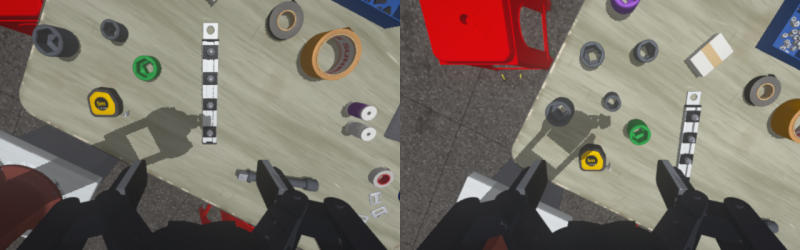

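The wrist views show the rail vertical at column 335, eye on top, with clips at rows 85 to 209. In the second view the sockets are at 22 (339,160), 27 (392,85), 32 (306,87) and 38 (258,175), and the green one is at (380,207). Next I'll refine positions by fitting masks, then place the first socket, the 38, on clip 4.

```bash
cat >> h.py <<'E'
from scipy.optimize import least_squares
def sil(x,y,s,f,z0=0):
    """centroid of the projected cylinder silhouette"""
    d,h=DIA[s]; t=np.linspace(0,2*np.pi,60); r=d/2000
    rl=r if s==22 else {27:.02,32:.0215,38:.023}[s]
    pts=[px((x+q*np.cos(a),y+q*np.sin(a),z0+z),f) for q,z in((r,h/1000),(r,.011),(rl,0)) for a in t]
    m=cv2.moments(cv2.convexHull(np.array(pts,np.float32))); return np.array([m["m10"],m["m01"]])/m["m00"],m["m00"]
def fitsock(s,guess,c,f,z0=0):
    for d in bot.trace(f"socket_{s}_mid",c):
        m=cv2.moments(d["pixels"].astype(np.uint8),True)
        if m["m00"]<30: continue
        cc=np.array([m["m10"],m["m01"]])/m["m00"]
        if np.linalg.norm(cc-sil(*guess,s,f,z0)[0])<12:
            r=least_squares(lambda p:sil(p[0],p[1],s,f,z0)[0]-cc,guess,diff_step=1e-3)
            return r.x,m["m00"]/sil(*r.x,s,f,z0)[1],d["p"]
E
python3 - <<'E'
from h import *
C=[[[.593,-.246],[.592,-.245],[.5914,-.2467],[.5914,-.2467]],[[.552,-.267],[.545,-.273],[.5464,-.2727],[.5464,-.2727]],[[.499,-.305],[.4947,-.3016],[.4947,-.3016]],[[.44,-.339],[.4409,-.335],[.4409,-.335]]]
L=[0,.054,.112,.178]
fn=lambda p:np.concatenate([(np.array(q)-(p[:2]+l*np.array([np.cos(p[2]),np.sin(p[2])])))for l,c in zip(L,C) for q in c]).ravel()
r=least_squares(fn,[.59,-.246,-2.6],loss="soft_l1",f_scale=.002).x
print("rail",r,r[2]+np.pi); clips=[r[:2]+l*np.array([np.cos(r[2]),np.sin(r[2])]) for l in L]; print(np.round(clips,4))
G={22:(.530,-.060),27:(.649,-.067),32:(.59,.023),38:(.4535,.0255)}
for c in("wrist","top"):
    f=bot.grab_frame(c)
    for s in G: print(c,s,fitsock(s,G[s],c,f))
E
```

```text
rail [ 0.59267249 -0.24526862 -2.60501937] 0.5365732815699267
[[ 0.5927 -0.2453]
 [ 0.5463 -0.2729]
 [ 0.4964 -0.3025]
 [ 0.4397 -0.3363]]
wrist 22 (array([ 0.52882665, -0.06326174]), 0.8481181258825522, 0.7)
wrist 27 (array([ 0.65089647, -0.06583204]), 0.8124752888968814, 0.62)
wrist 32 (array([0.59088267, 0.02217687]), 0.7652363299811297, 0.68)
wrist 38 (array([0.45265772, 0.02438141]), 0.9082393429343976, 0.97)
top 22 (array([ 0.52740279, -0.06464321]), 0.9084193057421035, 0.66)
top 27 (array([ 0.64916384, -0.06776767]), 0.9837109007773497, 0.76)
top 32 (array([0.58577696, 0.01837931]), 0.8060240981910418, 0.67)
top 38 (array([0.45180574, 0.0225236 ]), 1.0015329581347219, 0.69)
```

```bash
cat >> h.py <<'E'
YAW=0.5366
CL=np.array([[.5927,-.2453],[.5463,-.2729],[.4964,-.3025],[.4397,-.3363]])
ZG=0.015
def pick(x,y,s):
    d=DIA[s][0]/1000
    bot.gripper_to(min(.085,d+.03),strength=30)
    bot.move_pose([x,y,.11],quat(YAW+np.pi/2)); bot.move_l([x,y,ZG],.25)
    bot.gripper_to(d-.01,strength=20); bot.gripper_to(d+.022)
    bot.move_l([x,y,.085],.3); bot.move_pose([x,y,.085],quat(YAW)); bot.move_l([x,y,ZG],.25)
    bot.gripper_to(d-.012,strength=70)
    bot.move_l([x,y,.14],.25)
    o=bot.observe(); print("picked",s,o["t"],round(o["gripper_width"],4),o["grip_force"],o["force"])
E
python3 - <<'E'
from h import *
pick(.4523,.0235,38)
x,y=CL[3]
bot.move_pose([x,y,.16],quat(YAW)); bot.hold(.2)
f=bot.grab_frame("wrist"); cv2.imwrite("pics/h38.png",f["color"])
for i in(1,2,3,4):
    for d in bot.landmark_of(f"clip{i}_seat","wrist"):
        if d["p"]>.25: P=w(d["centre"],f); print(i,round(d["p"],2),P.round(4),np.round(px(P,f)),np.round(px([*CL[i-1],.016],f)))
print(bot.observe()["t"],bot.observe()["force"],bot.observe()["gripper_width"])
E
```

```text
picked 38 10.525 0.0542 75.48398184590042 [-0.50903615  0.33018672 -8.96270539]
2 0.62 [ 0.5458 -0.2741  0.0214] [325.  45.] [324.  45.]
3 0.87 [ 0.4973 -0.3069  0.0158] [328. 117.] [323. 116.]
4 0.97 [ 0.4362 -0.336   0.0143] [321. 188.] [323. 186.]
12.325 [ 0.30597778  0.42384091 -6.66985322] 0.054634715233971676
```

View pics/h38.png

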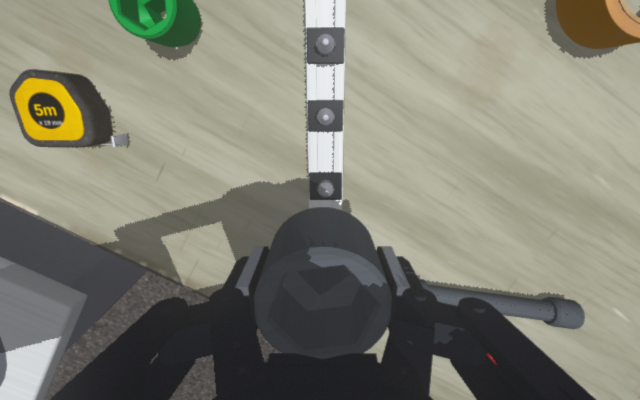

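The held 38 is centred at about column 322.5, with the studs at (325,44), (325,116) and (325,187), so the rail is roughly 1 mm to the right of my estimate. I'll shift the clips by that much, check the socket's offset in the hand and lower it.

```bash
cat >> h.py <<'E'
CL=CL+0.0012*np.array([np.sin(.5366),-np.cos(.5366)])
def place(x,y,s):
    z=.016+ZG
    bot.move_pose([x,y,z+.05],quat(YAW)); bot.move_l([x,y,z+.022],.25); bot.hold(.15)
    hit=bot.move_l([x,y,z+.0005],.06,max_force=12); o=bot.observe(); print("down",hit,round(o["ee_pos"][2]-z,4),np.round(o["force"],1))
    return hit
def release(s):
    d=DIA[s][0]/1000; bot.gripper_to(d+.02); p=bot.observe()["ee_pos"]
    bot.move_l([p[0],p[1],.15],.3); print("t",bot.observe()["t"])
E
python3 - <<'E'
from h import *
f=bot.grab_frame("wrist"); p=bot.observe()["ee_pos"]
print(p, px([p[0],p[1],p[2]-ZG],f),px([p[0],p[1],p[2]-ZG+.06],f),sil(p[0],p[1],38,f,p[2]-ZG)[0],fitsock(38,p[:2],"wrist",f,p[2]-ZG))
hit=place(*CL[3],38)
if not hit or bot.observe()["ee_pos"][2]-.031<.004: release(38)
f=bot.grab_frame("wrist"); cv2.imwrite("pics/p38.png",f["color"][:,120:520])
E
```

```text
[ 0.43982812 -0.33611683  0.1600967 ] (np.float64(322.6550046775104), np.float64(245.96456539579677)) (np.float64(322.93529628399193), np.float64(317.75169631618576)) [322.85872082 294.17262192] (array([ 0.44329083, -0.33384848]), 0.8789999084486884, 0.91)
down True 0.0026 [-0.6  0.6  3.6]
t 14.5083
```

View pics/p38.png

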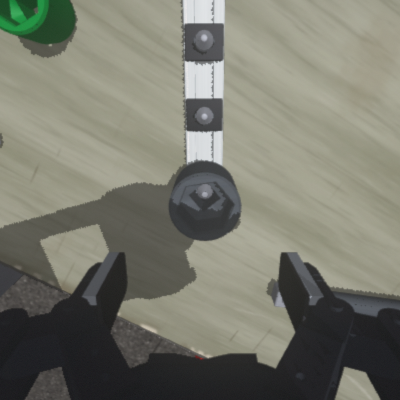

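The 38 stands over the fourth stud, with the stud tip visible in its mouth at about (205,190) of the crop. Next are the 32 and then the 27, with a look after each.

```bash
python3 - <<'E'
from h import *
im=[]
for s,g,i in((32,(.589,.0215),2),(27,(.650,-.067),1)):
    bot.move_pose([g[0]-.03,g[1]-.02,.2],quat(YAW)); 
    f=bot.grab_frame("wrist"); r=fitsock(s,g,"wrist",f); print(r)
    if r and np.linalg.norm(r[0]-g)<.006: g=(r[0]+g)/2
    pick(*g,s)
    if bot.observe()["gripper_width"]<DIA[s][0]/1000-.006: print("missed"); break
    bot.move_pose([*CL[i],.16],quat(YAW))
    hit=place(*CL[i],s)
    if hit and bot.observe()["ee_pos"][2]-.031>.006: print("stuck"); break
    release(s)
    im.append(bot.grab_frame("wrist")["color"][:,120:520])
if im: cv2.imwrite("pics/p2.png",np.hstack(im))
E
```

```text
(array([0.58980535, 0.02184461]), 0.8621126071701413, 0.96)
picked 32 22.05 0.0463 72.51039862632751 [-0.08905904 -0.00754801 -4.79822994]
down True 0.0026 [-1.2  0.7  4.1]
t 25.4083
(array([ 0.65021901, -0.06601214]), 0.7904220763013613, 0.74)
picked 27 32.6 0.0402 71.13941296935081 [ 0.44407096  0.25532661 -4.20782695]
down True 0.0025 [-0.3 -0.6  4.7]
t 35.6083
```

View pics/p2.png

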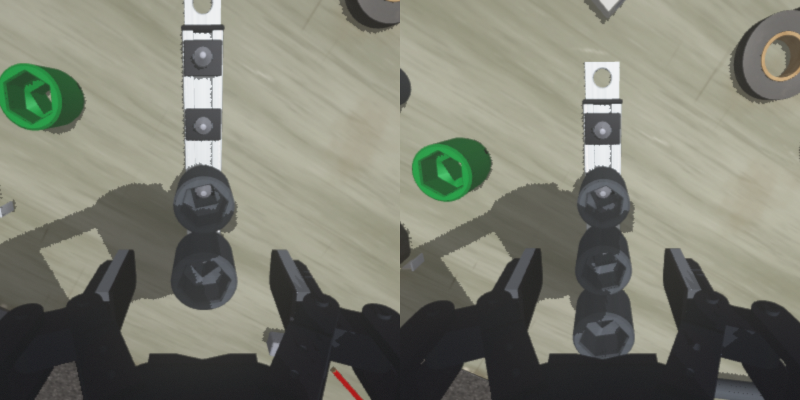

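The 32 is over clip 3 and the 27 over clip 2, with their stud tips in the mouths. Now the smallest.

```bash
python3 - <<'E'
from h import *
s,g,i=22,(.5285,-.063),0
bot.move_pose([g[0]-.03,g[1]-.02,.2],quat(YAW)); 
f=bot.grab_frame("wrist"); r=fitsock(s,g,"wrist",f); print(r)
if r and np.linalg.norm(r[0]-g)<.006: g=(r[0]+g)/2
pick(*g,s)
if bot.observe()["gripper_width"]>DIA[s][0]/1000-.006:
    bot.move_pose([*CL[i],.16],quat(YAW))
    hit=place(*CL[i],s)
    if not(hit and bot.observe()["ee_pos"][2]-.031>.006):
        release(s)
        bot.move_pose([*(CL[1]+[-.12,.05]),.18],quat(YAW))
        f=bot.grab_frame("wrist"); a=f["color"]
        b=bot.grab_frame("scene")["color"][170:270,230:390]
        cv2.imwrite("pics/p22.png",np.hstack([a[:,120:520],cv2.resize(b,(400,250)) if 0 else cv2.resize(b,(400,400),interpolation=cv2.INTER_CUBIC)]))
        t=bot.grab_frame("top")
        for k,ss in enumerate((22,27,32,38)):
            for z0 in(.016,): print(ss,CL[k],fitsock(ss,CL[k],"top",t,z0),)
print(bot.observe()["t"])
E
```

```text
None
picked 22 42.6083 0.0341 70.02455018344335 [ 0.00503778 -0.04322516 -3.57669803]
down True 0.0024 [-0.8  0.1  5. ]
t 45.4917
22 [ 0.59331346 -0.24633134] (array([ 0.59411814, -0.24743272]), 0.9262289099032747, 0.7)
27 [ 0.54691346 -0.27393134] (array([ 0.54706459, -0.27501034]), 0.6776745556796382, 0.55)
32 [ 0.49701346 -0.30353134] (array([ 0.50064615, -0.3074706 ]), 0.7533760808777492, 0.72)
38 [ 0.44031346 -0.33733134] (array([ 0.44043861, -0.33984382]), 0.80150048256887, 0.83)
46.5583
```

View pics/p22.png

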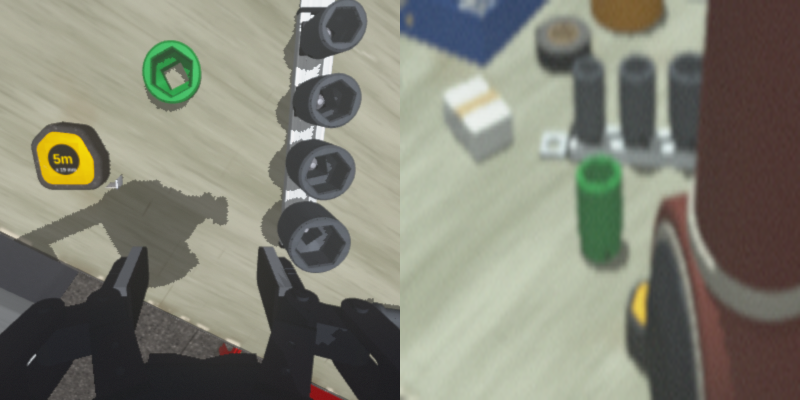

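All four stand in order from the eye, upright, with the green socket and the tape untouched. To confirm they are seated I'll press each rim lightly with both fingertips and read the height.

```bash
python3 - <<'E'
from h import *
f0=None
for k,(s,(d,h)) in enumerate(DIA.items()):
    top=.016+h/1000; x,y=CL[k]
    bot.gripper_to(s/1000-.005)
    bot.move_pose([x,y,top+.03],quat(YAW)); bot.hold(.15)
    hit=bot.move_l([x,y,top-.014],.06,max_force=15); o=bot.observe()
    print(s,hit,round(o["ee_pos"][2]-top,4),round(o["gripper_width"],4),np.round(o["force"],1))
    bot.move_l([x,y,top+.04],.3)
bot.move_pose([*(CL[1]+[-.06,.09]),.2],quat(YAW))
im=bot.grab_frame("wrist")["color"]; cv2.imwrite("pics/fin.png",im); print(bot.observe()["t"])
E
```

```text
22 True 0.0002 0.0171 [ 0.9 -0.8  8.4]
27 True 0.0001 0.0221 [0.1 0.5 9.1]
32 True -0.0002 0.027 [-0.1 -0.8  8.7]
38 True -0.0007 0.0334 [1.5 0.4 7.7]
54.2083
```

View pics/fin.png

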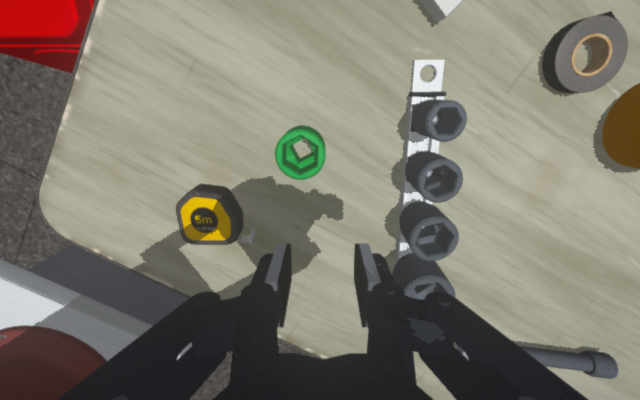

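All four tops read within 1 mm of seated height. The picture shows the sockets in order from the eye at (428,72) down to the largest at (425,280), and the gripper is clear.

```bash
python3 -c "
from h import *
print(bot.sign_off())"
```

```text
the job is handed in; nothing more can be done
None
```

The four dark sockets are on the rail in size order, smallest at the eye and all fully down on their clips; the tape measure, extension bar and look-alikes were left alone, and I handed the job in at about 54 s.

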